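# Register a resin block in a screw vise and crank it tight

### The job

The long resin block lying loose between the jaws of the bench vise is to be trimmed: without lifting it out, push it along the vise bed until its end sits square against the stop plate, then turn the crank clockwise until the jaw has closed on it and you feel the block held firmly. Do not force the crank once it is tight, as resin cracks, and leave the things round the vise where they are.

Things in the scene. Friction and masses are not known exactly. Their poses are not given: they have to be found in the camera images.
- vise: small grey cast screw vise on a dark 170x160x10 mm plate fixed to the bench. Origin: centre of the plate's underside. x axis: along the screw from the crank (-x, robot side) to the rear jaw; y along the jaws; z up. In mm: bed under the block at z 50, y +-45; screw bracket x -81 to -65, top z 88; rear jaw fixed, y +-44, top z 84, but bolted through slots: its face stands anywhere from x 24 to 34
- stop_face (a point): middle of the face of the steel stop plate that is bolted to the bed's +y side (the left, seen from the crank): at (13, 45, 70) mm in the vise frame; the face looks to -y and reaches from x = -8 to 34, up to z = 89
- jaw_plate: steel face plate of the moving jaw (88 mm wide in y, z from 51 to 84 mm), backed by a thin rubber liner that gives about 1 mm as the block is squeezed. Its origin is not on it: with the vise wide open it coincides with the vise's origin, and it moves to +x of the vise as the jaw closes
- jaw (a joint): travel of the moving jaw, m: 0 wide open (about 50 mm between the jaws), growing as it closes; its face is then at x = -20 mm + travel in the vise frame; end of travel 29 mm. The screw moves it 12 mm per turn of the crank and holds it where it is left (self-locking)
- jaw_face (a point): middle of the moving jaw plate's gripping face, which looks to the rear jaw; at (-20, 0, 70) mm in the vise frame when wide open
- crank (a joint): crank angle, rad: 0 with its arm straight up, growing clockwise as seen from its handle, i.e. the robot's side (from up towards -y of the vise, then down). Clockwise closes the jaw. The screw's own friction takes 3 to 5 N at the handle; about 10 N there makes the block tight, well over 20 N can crack it
- screw_axis (a point): the point on the crank's axis in the plane of the middle of its handle: at (-121, 0, 74) mm in the vise frame; the handle circles it in the vise's y-z plane at a radius of 36 mm
- knob_grip (a point): middle of the crank's black handle, a round grip 18 mm in diameter, 41 mm long, parallel to the screw; it sticks out to -x from the flat crank arm, whose near face is 23 mm from this point. It spins freely on its pin and can be pinched from above at any crank angle
- block: block of cloudy yellowish resin (a round green plant stem shows in its ends), 28 (x) x 100 (y) x 40 (z) mm, 0.14 kg, lying on the vise bed between the jaws, roughly along them. Origin: centre of its underside
- block_stop_end (a point): centre of the block's end face towards the stop plate (its +y end, 20 mm above its underside)
- block_free_end (a point): centre of the block's other end face (its -y end, 20 mm above its underside), which sticks out past the jaws and can be pushed
- trimmed_block: a short finished resin block, 28 x 45 x 40 mm, on the bench to the right of the vise: leave alone. Origin: centre of its underside
- beaker: glass beaker, 52 mm wide, 67 mm tall, on the bench to the left of the vise: leave alone. Origin: centre of its underside
- petri_dish: clear dish, 60 mm wide, 15 mm tall, on the bench to the left of the vise: leave alone. Origin: centre of its underside
Not all that is in view belongs to the job. What is shaped like the block but purple or turquoise is not meant.

How it is judged:
By the outcome, as a careful person would: the job done as asked, in the order asked, and still so for the second after the job is handed in, with the robot touching nothing.
It also fails if it takes over 67 s, if anything falls off the work surface, if the arm or the gripper's body presses on something with over 40 N, if the wrist force passes 120 N, or if a joint passes its speed limit or range.

### The arm

A 6-joint arm with a two-finger parallel gripper is mounted at the origin on a cart in front of the work surface, level with it; the furniture and walls round the work are solid. World frame = base frame: x ahead of the robot, y to its left, z up, the work surface at z = 0. Lengths are in m, angles in rad, forces in N, time in s.
With the tool pointing down it reaches from about 0.35 to 0.725 m from the base axis. Payload 4.3 kg.
Tool frame: the origin (TCP) lies midway between the tips of the shut fingers; the grasp point (between the pads) lies 19 mm behind it; z points along the fingers, y is the direction in which the jaws open and shut (so a half turn about z gives the same grasp; the last joint's range is limited). The gripper opens to 85 mm and grips with 20 to 120 N. Pads are 22 mm wide; open, the fingers measure 114 mm over their backs; the gripper's body (76 mm by 85 mm) begins 54 mm behind the grasp point. The pads swing forward as they close: fully open they stand 13 mm farther back than shut.
Start: joints at [1.093, 0.377, 0.081, 1.274, 0, 1.46], TCP at [0.207, 0.537, 0.231] pointing down, gripper open.
Joint ranges: [-2.72, 2.72], [-0.84, 1.66], [-1.02, 1.22], [-1.77, 2.12], [-1.37, 1.28], [-3.14, 3.14]. Speed limits (rad/s): [2.57, 2.57, 3.14, 3.14, 3.14, 3.14].

### API

Orientations are given as a rotation vector (axis times angle).
In Python, from rig import status, eyes, arm gives the robot as it stands.
- The arm moves only by the tool step_arm, never from a script. Its arguments are lists of equal length, an entry for each row: "dp": the shift along the tool's x, y, z in cm, a list of three; "twist": the turn about the tool's z in degrees. In form: {"dp": [[dx, dy, dz], ...], "twist": [twist, ...]}. A call has 1 to 5 rows; each row is the pose to reach, as a shift and turn from the pose measured when the call began, along the tool's axes at that moment; what a row does not reach only later rows make up. A row lasts 1/10 s, in which the tool goes at most 50 mm and 8.59 degrees, less where a joint would pass 70% of its speed; a pose out of reach is approached as far as the arm can. A call with a gripper value outside its range is refused whole. "hand" is the closure, from -1 (fully open) to 1 (shut), set as the call begins (left out, the last holds). The fingers move at their own pace and stop on an object; "newtons" is the grip in N (left out, the last holds). Time passes only in rows, so rows that repeat a pose let the fingers close. It gives the time, the measured TCP pose, the force and the opening at its end, in the units of the state.
- status.get_state(): the state, without advancing time (a new reading comes with each control period).
- eyes.capture(name): name is "scene" or "top" or "wrist"; returns (picture, depth): 420x560x3 uint8, blue, green, red; 420x560 float32, m along the optical axis (not along the pixel's ray), 0 where there is no reading.
- eyes.get_calibration(name): a dict with "vertical_fov" (degrees; the focal length in pixels is half the picture's height over the tangent of half this angle, whatever the lens; pixels are square), "cx", "cy" (the principal point, pixels), "T" (4x4, takes a point from camera to world coordinates); the wrist camera has in their place "hand_eye" (4x4, takes a point from camera to tool coordinates, whose origin is the TCP and whose axes are the flange's). Camera axes: x right, y down, z forward; pixel columns grow to the right and rows downward; lengths in m; the calibration is good to about 2 mm. A picture is of the moment at which its call begins: read the wrist's pose just before it. get_calibration takes no time and is no camera call.
- arm.close_job(): hands the job in, once; it reports no verdict.
The state is a dict: "clock": time; "joint_pos": joint angles; "qvel": joint speeds; "joint_torque": joint torques, N m; "eef_pos": TCP position; "ee_rot": TCP orientation; "contact_force": force on the tool from outside, world axes, zero at the start; "moment": the same for the moment, N m; "opening": finger opening in m.
Only numpy, scipy, OpenCV 4.12 (cv2) and the standard library are available. Lean on these libraries where they do the work, as an engineer would, in place of code of your own. Each camera call takes 0.05 s, during which the arm holds its last target. There are 200 camera calls.

## Working session

There is one attempt and no reset: what is moved stays moved. The work goes in short steps, Python scripts to look and compute and a tool call to move; the robot and the scene stay as the last step left them, time stands still between calls to the robot, and variables do not carry over. Pictures are saved under pics/ and viewed, on a budget of 10 in all, crops included, one or two more only if the job needs it, and the job is handed in when it is done.

Besides the shell and the picture viewer there is one more tool, called after ">>>" by a JSON object that holds its "op" and its "data", one argument or row to a line. step_arm: Moves the arm, as the interface text tells. Its arguments: {"type":"object","properties":{"dp":{"type":"array"},"twist":{"type":"array"},"hand":{"type":"number"},"newtons":{"type":"number"}},"required":["dp","twist"]}

```bash
mkdir -p pics; ls
python3 - <<'E'
from rig import status, eyes
import cv2, numpy as np
print(status.get_state())
for n in ("scene","top"):
    p,d=eyes.capture(n); cv2.imwrite(f"pics/{n}0.png",p); np.save(f"pics/{n}0.npy",d)
    c=eyes.get_calibration(n); print(n,c)
print(eyes.get_calibration("wrist"))
a=cv2.imread("pics/scene0.png");b=cv2.imread("pics/top0.png")
E
```

```text
pics
{'clock': 0.0, 'joint_pos': array([1.09269542e+00, 3.78048916e-01, 7.96302561e-02, 1.27437456e+00,
       6.10094071e-06, 1.46050730e+00]), 'qvel': array([-5.07233148e-04,  7.88849706e-05,  3.46809022e-04, -4.41653858e-05,
       -4.99619667e-04,  2.48658274e-05]), 'joint_torque': array([ 1.15405961e-03, -4.63599980e+01,  2.69878060e+01,  2.07346422e-02,
       -1.56102415e-04,  1.80149570e-06]), 'eef_pos': array([0.2064446 , 0.53597307, 0.23037062]), 'ee_rot': array([-5.74399080e-01, -3.08803927e+00,  2.99861512e-03]), 'contact_force': array([-0.24601048,  0.52632524,  0.66294431]), 'moment': array([0.04243985, 0.01308332, 0.00914795]), 'opening': 0.08532618386525061}
scene {'vertical_fov': 51.15435878187373, 'cx': 275.9246223208226, 'cy': 212.85936867850037, 'T': array([[ 0.64823754, -0.54466037,  0.5321026 ,  0.08267681],
       [-0.76125729, -0.44834584,  0.46847983, -0.47740686],
       [-0.01659641, -0.70875319, -0.70526128,  0.71572266],
       [ 0.        ,  0.        ,  0.        ,  1.        ]])}
top {'vertical_fov': 53.36386770146148, 'cx': 284.64262922647094, 'cy': 207.03185810804982, 'T': array([[ 0.01595591, -0.99702694,  0.07538367,  0.44947875],
       [-0.9995501 , -0.01399037,  0.02653034, -0.09919114],
       [-0.02539681, -0.07577307, -0.99680161,  1.06727681],
       [ 0.        ,  0.        ,  0.        ,  1.        ]])}
{'vertical_fov': 58.679697862168055, 'cx': 275.3765457694873, 'cy': 208.9468906455292, 'hand_eye': array([[ 2.08825988e-04, -9.66251060e-01, -2.57602108e-01,
         6.56708071e-02],
       [ 9.99999565e-01,  4.36026372e-04, -8.24857562e-04,
         7.85864088e-04],
       [ 9.09340806e-04, -2.57601824e-01,  9.66250730e-01,
        -1.42585148e-01],
       [ 0.00000000e+00,  0.00000000e+00,  0.00000000e+00,
         1.00000000e+00]])}
```

View pics/scene0.png

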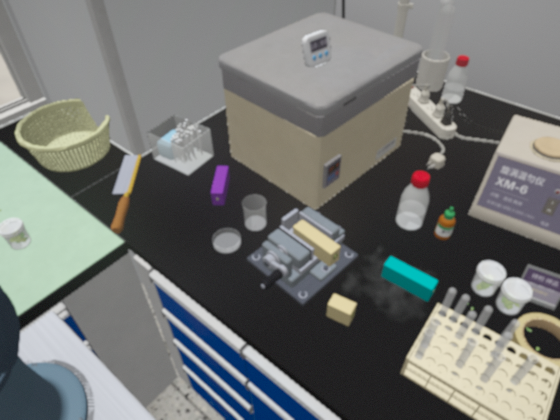

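View pics/top0.png

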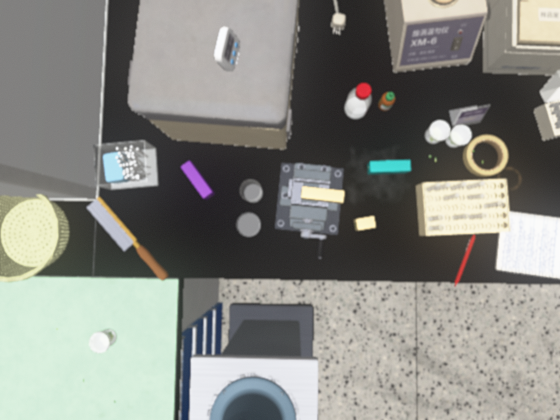

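The vise is at about (310,200) in the top view, with its crank handle at about (320,250). Three things could be the block: the yellowish one in the jaws (322,195), the short yellowish one (366,223), and the purple (197,180) and turquoise (390,166) lookalikes. The one in the jaws fits, because it is yellowish, long, and lies on the vise bed. I'll confirm it in a crop.

```bash
cat > h.py <<'E'
from rig import status, eyes
import cv2, numpy as np
from scipy.spatial.transform import Rotation as R
def cam(n):
    c=eyes.get_calibration(n); f=210/np.tan(np.radians(c['vertical_fov']/2))
    if n=='wrist':
        s=status.get_state(); T=np.eye(4); T[:3,:3]=R.from_rotvec(s['ee_rot']).as_matrix(); T[:3,3]=s['eef_pos']; T=T@c['hand_eye']
    else: T=c['T']
    return f,c['cx'],c['cy'],T
def shot(n,name):
    k=cam(n); p,d=eyes.capture(n); cv2.imwrite(f'pics/{name}.png',p); np.savez(f'pics/{name}.npz',p=p,d=d,k=np.array([*k[:3]]),T=k[3]); return p,d,k
def load(name):
    z=np.load(f'pics/{name}.npz'); return z['p'],z['d'],(*z['k'],z['T'])
def onplane(k,uv,z):
    f,cx,cy,T=k; uv=np.atleast_2d(uv).astype(float)
    r=np.c_[(uv[:,0]-cx)/f,(uv[:,1]-cy)/f,np.ones(len(uv))]@T[:3,:3].T
    return T[:3,3]+r*((z-T[2,3])/r[:,2])[:,None]
def cloud(d,k):
    f,cx,cy,T=k; v,u=np.indices(d.shape)
    P=np.stack([(u-cx)/f*d,(v-cy)/f*d,d],-1)@T[:3,:3].T+T[:3,3]
    P[d==0]=np.nan; return P
def proj(k,P):
    f,cx,cy,T=k; q=(np.atleast_2d(P)-T[:3,3])@T[:3,:3]
    return np.c_[cx+f*q[:,0]/q[:,2],cy+f*q[:,1]/q[:,2]]
E
python3 - <<'E'
from h import *
p=cv2.imread('pics/top0.png'); d=np.load('pics/top0.npy'); k=cam('top'); P=cloud(d,k)
q=cv2.imread('pics/scene0.png')
A=cv2.resize(p[145:275,230:390],None,fx=5,fy=5,interpolation=2)[:, :]
B=cv2.resize(q[190:330,200:370],None,fx=4,fy=4,interpolation=2)
A=cv2.resize(A,(400,325));B=cv2.resize(B,(400,329))[:325]
cv2.imwrite('pics/crop.png',np.hstack([A,B]))
hsv=cv2.cvtColor(p,cv2.COLOR_BGR2HSV)
m=((hsv[...,0]>12)&(hsv[...,0]<35)&(hsv[...,1]>70)&(hsv[...,2]>120)).astype(np.uint8); m[:150]=0;m[250:]=0;m[:,:270]=0;m[:,390:]=0
for c in cv2.findContours(m,0,2)[0]:
    if cv2.contourArea(c)<30: continue
    r=cv2.minAreaRect(c); z=np.nanmedian(P[...,2][m.astype(bool)&(cv2.drawContours(np.zeros_like(m),[c],-1,1,-1)>0)])
    print(r,z,onplane(k,[r[0]],z))
    print(onplane(k,cv2.boxPoints(r),z).round(4))
for uv in [(310,200),(315,236),(320,250),(250,190),(249,224)]: print(uv,P[uv[1],uv[0]])
h=P[...,2]; 
for v in range(155,262,4): print(v,' '.join('%3d'%(1000*h[v,u]) for u in range(272,352,4)))
E
```

```text
((365.076904296875, 222.8846435546875), (13.139780044555664, 20.19995880126953), 78.69007110595703) 0.02662840741150041 [[ 0.49156853 -0.27156992  0.02662841]]
[[ 0.5022 -0.2439  0.0266]
 [ 0.5128 -0.2928  0.0266]
 [ 0.4809 -0.2992  0.0266]
 [ 0.4704 -0.2504  0.0266]]
(310, 200) [ 0.54319934 -0.13329595  0.06388487]
(315, 236) [ 0.45673962 -0.1452059   0.08557666]
(320, 250) [ 0.42443507 -0.1569586   0.0895894 ]
(250, 190) [0.57273189 0.01897715 0.00171366]
(249, 224) [ 0.485404    0.01995031 -0.00149086]
155   1  -3   3  -3   4   0   0   0  -1   0   1   0   0   2  -2   2   0  -2   0   1
159   3  -2   0  -1   0   1   0   0   0  -2   4  -1  -1   1   0   1   0   0  -2   3
163  -2   0  -2   5   1   0   0   0   0  -3   0   2   0   1   0  -1   0   0  -2   0
167   0  -2  -7  10  10  13  61  67  60  61  66  61  58  64  62   0   1   3  -1   0
171   0   0   0   8   7   7  84  83  86  81  84  83  81  65  66   8   8   6   0  -1
175  -3   0   8   9  10   8  84  84  82  85  83  83  81  83  84  10  16  15   0   0
179  -1  -2   9  11  10   9  84  82  78  81  85  82  84  85  83  10  10   9   0   0
183  -2   0  11   9  12  75  49  49  44  55  66  72  77  85  84  10  12  10  -1   2
187  -1  -2   4  20  37  47  51  50  90  89  40  38  45  50  50   9   7   8   2   0
191   0  -1  11  18  88  47  50  50  92  89  87  89  89  88  89  88  88  87   0   3Traceback (most recent call last):
  File "<stdin>", line 17, in <module>
  File "<stdin>", line 17, in <genexpr>
ValueError: cannot convert float NaN to integer
```

View pics/crop.png

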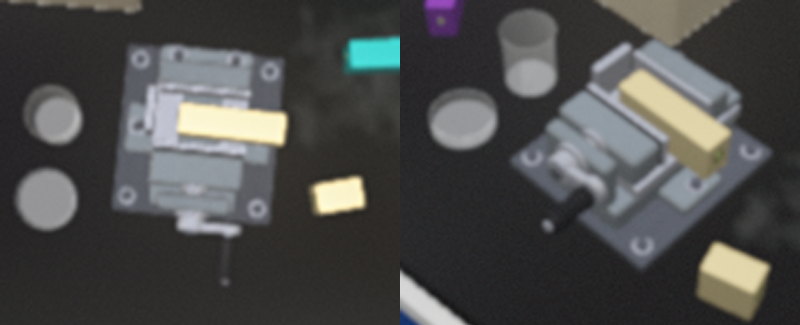

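The crop confirms it: the yellowish block lies between the jaws, with a green stem in its end at about (720,155). The handle points to -y, roughly 90°. Now I'll move the wrist camera over the vise.

>>> {"op": "step_arm", "data": {
  "dp": [
    [-3.5, -3.5, 0],
    [-7, -7, 0],
    [-10.5, -10.5, 0],
    [-14, -14, 0],
    [-17.5, -17.5, 0]
  ],
  "twist": [0, 0, 0, 0, 0]
}}

```text
clock: 0.6
eef_pos: [0.3069, 0.3078, 0.2304]
ee_rot: [-0.573, -3.088, 0.004]
contact_force: [1.6, 1.3, 0.1]
opening: 0.0858
```

>>> {"op": "step_arm", "data": {
  "dp": [
    [-3.5, -3.5, 0],
    [-7, -7, 0],
    [-10.5, -10.5, 0],
    [-14, -14, 0],
    [-17.5, -17.5, 0]
  ],
  "twist": [0, 0, 0, 0, 0]
}}

```text
clock: 1.1
eef_pos: [0.4075, 0.0797, 0.2306]
ee_rot: [-0.573, -3.088, 0.003]
contact_force: [1.9, 0.9, -0.2]
opening: 0.0855
```

>>> {"op": "step_arm", "data": {
  "dp": [
    [-3.5, -3.5, 0],
    [-7, -7, 0],
    [-10.5, -10.5, 0],
    [-14, -14, 0],
    [-16, -16.5, 0]
  ],
  "twist": [-4, -8, -12, -15.5, -15.5],
  "hand": 1
}}

```text
clock: 1.6
eef_pos: [0.4986, -0.1349, 0.2303]
ee_rot: [-0.154, -3.137, 0.004]
contact_force: [-0.1, 0.8, -0.2]
opening: 0.0124
```

>>> {"op": "step_arm", "data": {
  "dp": [
    [0, 0, 0],
    [0, 0, 0],
    [0, 0, 0]
  ],
  "twist": [0, 0, 0]
}}

```text
clock: 1.9
eef_pos: [0.4978, -0.1338, 0.23]
ee_rot: [-0.152, -3.136, 0.002]
contact_force: [1.0, 0.7, 0.5]
opening: -0.0001
```

Run:
```python
from h import *
p,d,k=shot('wrist','w1')
cv2.imwrite('pics/w1v.png',cv2.resize(p,(800,600),interpolation=cv2.INTER_CUBIC))
```

```text
(no output)
```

View pics/w1v.png

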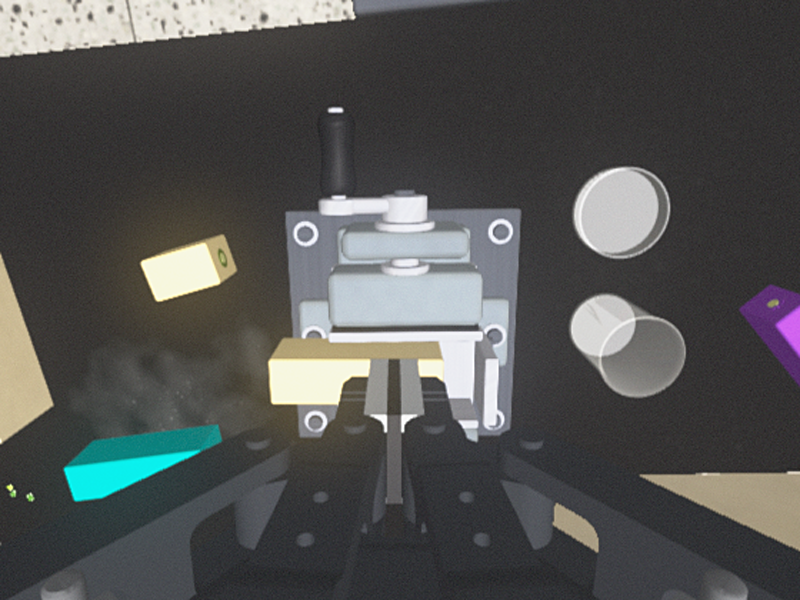

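The wrist view shows the robot side at the top. The plate bolts are at (306,234), (500,232), (316,421) and (493,420). The handle runs from (336,110) to (336,193) and the block's top face spans (270,360) to (442,404). The moving jaw plate's edge is at y≈335, and the stop plate is at (490,390).

Run:
```python
from h import *
p,d,k=load('w1'); s=.7
b=np.array([(306,234),(500,232),(316,421),(493,420)])*s  # front-right(-y), front-left(+y), rear -y, rear +y
B=onplane(k,b,.011); print('bolts',B.round(4))
f=onplane(k,np.array([(287,211),(520,209)])*s,.010); print('front corners',f.round(4))
c=B[:,:2].mean(0)
yv=(f[1]-f[0])[:2]; 
for v in (yv,(B[1]-B[0])[:2],(B[3]-B[2])[:2]): print('yaw',np.degrees(np.arctan2(v[1],v[0]))-90,np.linalg.norm(v))
for v in ((B[2]-B[0])[:2],(B[3]-B[1])[:2]): print('yaw x',np.degrees(np.arctan2(v[1],v[0])),np.linalg.norm(v))
ys=[np.arctan2(*v[::-1])-np.pi/2 for v in (yv,(B[1]-B[0])[:2],(B[3]-B[2])[:2])]+[np.arctan2(*v[::-1]) for v in ((B[2]-B[0])[:2],(B[3]-B[1])[:2])]
# weights by length
yaw=np.mean(ys); X=np.array([np.cos(yaw),np.sin(yaw)]); Y=np.array([-X[1],X[0]])
o1=c; o2=f[:,:2].mean(0)+.085*X; print('origin bolts',o1,'corners',o2,'yaw',np.degrees(yaw))
# check: which plate side is 170? front edge width printed above
def V(uv,z): q=onplane(k,np.array(uv)*s,z)[:,:2]-o1; return np.c_[q@X,q@Y].round(4)*1000
print('jaw plate top edge (z84)',V([(330,335),(481,335),(330,341),(481,341)],.084))
print('block top corners z90',V([(270,360),(442,360),(270,404)],.090))
print('stop top z89',V([(486,362),(486,425),(497,362),(497,425)],.089))
print('bracket top z88',V([(343,228),(469,228)],.088))
P=cloud(d,k)
for v in (115,130,145,160,175,188):
    r=P[int(v*s),int(325*s):int(350*s)]; q=r[:,:2]-o1; print(v,[(round(a*1000),round(b*1000),round(z*1000)) for a,b,z in np.c_[q@X,q@Y,r[:,2]][::2]])
```

```text
bolts [[ 0.4773 -0.1912  0.011 ]
 [ 0.4886 -0.06    0.011 ]
 [ 0.6166 -0.2031  0.011 ]
 [ 0.6284 -0.0716  0.011 ]]
front corners [[ 0.4607 -0.202   0.01  ]
 [ 0.4746 -0.0457  0.01  ]]
yaw -5.0557464306177025 0.1568757886216223
yaw -4.945386375845288 0.13169456941399912
yaw -5.127025615777271 0.13200525980539746
yaw x -4.893128171528129 0.13989626474225156
yaw x -4.766688856114155 0.14031537173852243
origin bolts [ 0.55273352 -0.13147322] corners [ 0.55233177 -0.13116965] yaw -4.95759508997651
jaw plate top edge (z84) [[-22.2 -43.1]
 [-21.4  42.9]
 [-18.6 -43.2]
 [-17.8  43.1]]
block top corners z90 [[ -9.7 -76.8]
 [ -8.8  20.4]
 [ 17.4 -78.7]]
stop top z89 [[-6.9 45.5]
 [32.5 46.8]
 [-6.9 51.7]
 [32.6 53.2]]
bracket top z88 [[-83.6 -33.2]
 [-82.9  34. ]]
115 [(-141, -41, 87), (-141, -39, 88), (-141, -38, 88), (-141, -36, 87), (-141, -35, 89), (-141, -33, 88), (-141, -32, 87), (-141, -31, 87), (-141, -29, 85)]
130 [(-134, -41, 88), (-134, -39, 89), (-133, -38, 89), (-133, -37, 88), (-133, -35, 89), (-133, -34, 88), (-134, -32, 87), (-133, -31, 88), (-134, -29, 87)]
145 [(-127, -41, 87), (-127, -40, 87), (-127, -38, 88), (-127, -37, 88), (-127, -35, 88), (-126, -34, 89), (-126, -33, 87), (-127, -31, 86), (-127, -30, 86)]
160 [(-119, -42, 86), (-119, -40, 88), (-119, -39, 87), (-119, -37, 89), (-119, -36, 86), (-119, -34, 86), (-119, -33, 87), (-119, -31, 87), (-119, -30, 86)]
175 [(-112, -42, 87), (-112, -40, 88), (-112, -39, 91), (-112, -37, 89), (-112, -36, 88), (-112, -34, 89), (-111, -33, 88), (-111, -32, 87), (-111, -30, 86)]
188 [(-105, -42, 87), (-105, -41, 86), (-105, -39, 89), (-105, -38, 89), (-105, -36, 89), (-105, -35, 88), (-105, -33, 90), (-105, -32, 87), (-105, -30, 87)]
```

>>> {"op": "step_arm", "data": {
  "dp": [
    [-2, -3.5, 0],
    [-4, -7, 0],
    [-5.9, -9.8, 2],
    [-5.9, -9.8, 6],
    [-5.9, -9.8, 10]
  ],
  "twist": [-0.6, -0.6, -0.6, -0.6, -0.6]
}}

```text
clock: 2.45
eef_pos: [0.5483, -0.2369, 0.13]
ee_rot: [0.134, 3.138, -0.005]
contact_force: [0.2, 0.2, -0.5]
opening: 0.0001
```

```bash
cat >> h.py <<'E'
O=np.array([.5525,-.1313]); W=np.radians(-4.96); XV=np.array([np.cos(W),np.sin(W)]); YV=np.array([-XV[1],XV[0]])
def vis(P): q=np.asarray(P)[:2]-O; return np.array([q@XV*1000,q@YV*1000,P[2]*1000]).round(1)
def st():
    s=status.get_state(); M=R.from_rotvec(s['ee_rot']).as_matrix(); f=s['contact_force']
    print('t',s['clock'],'tcp',vis(s['eef_pos']),'yerr',np.degrees(np.arctan2(M[1,1],M[0,1])-W-np.pi/2).round(2),'F',np.array([f[:2]@XV,f[:2]@YV,f[2]]).round(1),'open',s['opening'])
E
python3 -c "from h import *; st()"
```

```text
t 2.45 tcp [   5.  -105.5  130. ] yerr 0.07 F [ 0.2  0.2 -0.5] open 8.091390188090561e-05
```

>>> {"op": "step_arm", "data": {
  "dp": [
    [0.1, 0, 4],
    [0.1, 0, 7],
    [0.1, 0.6, 7],
    [0.1, 1.2, 7],
    [0.1, 1.8, 7]
  ],
  "twist": [0, 0, 0, 0, 0]
}}

```text
clock: 2.95
eef_pos: [0.5505, -0.2187, 0.0624]
ee_rot: [0.132, 3.135, -0.007]
contact_force: [0.9, -1.7, 0.3]
opening: -0.0001
```

```bash
python3 -c "from h import *; st()"
```

```text
t 2.95 tcp [  5.6 -87.2  62.4] yerr 0.14 F [ 1.1 -1.6  0.3] open -9.559144299060279e-05
```

>>> {"op": "step_arm", "data": {
  "dp": [
    [0.1, 0.4, 0],
    [0.1, 0.8, 0],
    [0.1, 1.1, 0]
  ],
  "twist": [0, 0, 0]
}}

```text
clock: 3.25
eef_pos: [0.5517, -0.2081, 0.064]
ee_rot: [0.132, 3.132, -0.01]
contact_force: [0.3, -1.7, 1.0]
opening: 0.0001
```

Run:
```python
from h import *
st(); p,d,k=shot('wrist','w2'); q,_,_=shot('top','t2')
A=cv2.resize(p[100:420,100:460],(450,400)); B=cv2.resize(q[150:270,250:355],(350,400),interpolation=cv2.INTER_CUBIC)
cv2.imwrite('pics/c2.png',np.hstack([A,B]))
```

```text
t 3.25 tcp [  5.8 -76.6  64. ] yerr 0.14 F [ 0.5 -1.7  1. ] open 5.005792679907388e-05
```

View pics/c2.png

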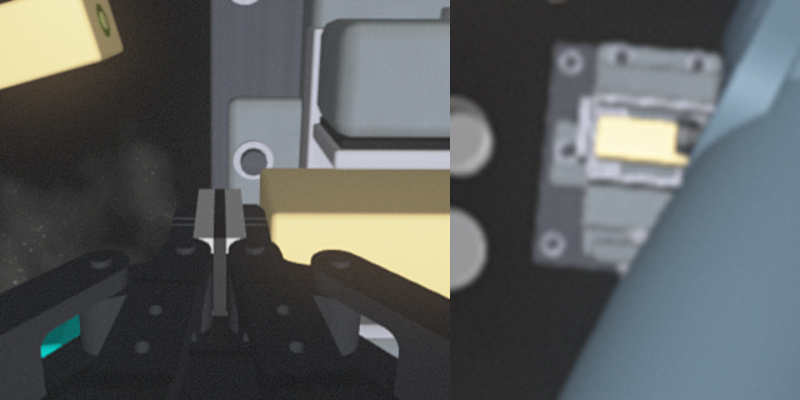

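The knuckle of the shut fingers pushes the block's end at about (262,215). In the top view the block's other end, at about (597,135), is a few mm short of the stop plate. I'll continue slowly.

>>> {"op": "step_arm", "data": {
  "dp": [
    [0, 0.15, 0.1],
    [0, 0.3, 0.1],
    [0, 0.45, 0.1]
  ],
  "twist": [0, 0, 0]
}}

```text
clock: 3.65
eef_pos: [0.5515, -0.2033, 0.0621]
ee_rot: [0.132, 3.133, -0.008]
contact_force: [0.7, -2.5, 0.6]
opening: -0.0001
```

>>> {"op": "step_arm", "data": {
  "dp": [
    [0, 0.15, 0.1],
    [0, 0.3, 0.1]
  ],
  "twist": [0, 0]
}}

```text
clock: 3.85
eef_pos: [0.5519, -0.2018, 0.0612]
ee_rot: [0.133, 3.133, -0.014]
contact_force: [-0.5, -7.9, -0.0]
opening: -0.0001
```

```bash
python3 -c "from h import *; st()"
```

```text
t 3.85 tcp [  5.5 -70.3  61.2] yerr 0.09 F [ 0.2 -7.9 -0. ] open -8.331069872275109e-05
```

The force rose to 8 N right where the stop was predicted, so the block is seated. I'll back off and look.

>>> {"op": "step_arm", "data": {
  "dp": [
    [0, 0.1, 0],
    [0, -0.6, 0],
    [0, -3, 0],
    [0, -3, -4],
    [0, -3, -9]
  ],
  "twist": [0, 0, 0, 0, 0]
}}

```text
clock: 4.35
eef_pos: [0.5461, -0.2298, 0.149]
ee_rot: [-0.135, -3.138, 0.006]
contact_force: [0.7, -0.5, 0.4]
opening: 0.0001
```

>>> {"op": "step_arm", "data": {
  "dp": [
    [3, 3, -4],
    [6, 6, -7],
    [6, 6, -7]
  ],
  "twist": [0, 0, 0]
}}

```text
clock: 4.65
eef_pos: [0.4907, -0.1623, 0.2223]
ee_rot: [0.132, 3.137, -0.004]
contact_force: [0.4, -0.7, 0.1]
opening: -0.0001
```

Run:
```python
from h import *
st(); p,d,k=shot('wrist','w3'); shot('top','t3'); q,_,_=shot('scene','s3')
A=cv2.resize(p[100:400,140:440],(450,450),interpolation=2); B=cv2.resize(q[200:310,240:326],(350,450),interpolation=2)
cv2.imwrite('pics/c3.png',np.hstack([A,B]))
```

```text
t 4.65 tcp [-58.9 -36.3 222.3] yerr 0.14 F [ 0.4 -0.7  0.1] open -0.00014314660240955624
```

View pics/c3.png

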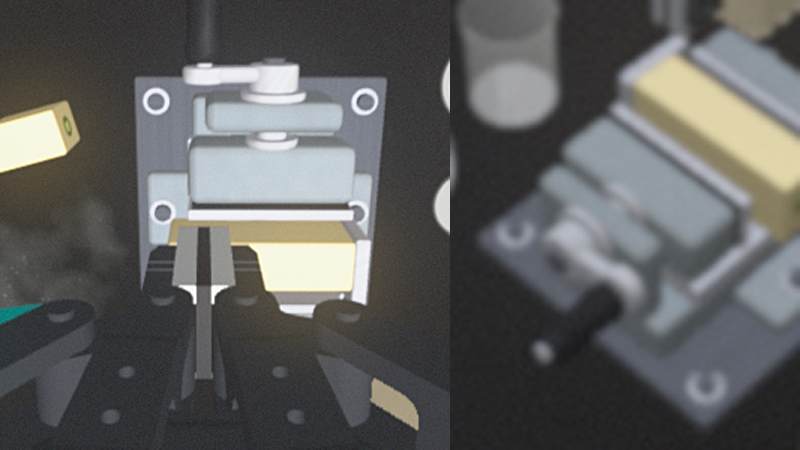

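The block's end now sits against the stop plate, at about (355,265) in the left crop. Next is the crank handle, with its axis at vise (-121,-35.5,79.5), which puts the crank at about 81°.

>>> {"op": "step_arm", "data": {
  "dp": [
    [3.2, 0.1, 0],
    [6.4, 0.1, 2],
    [6.4, 0.1, 6.5],
    [6.4, 0.1, 9],
    [6.4, 0.1, 10]
  ],
  "twist": [0, 0, 0, 0, 0],
  "hand": -0.1
}}

```text
clock: 5.3
eef_pos: [0.4255, -0.1576, 0.1146]
ee_rot: [-0.135, -3.132, 0.0]
contact_force: [0.4, 1.4, -0.5]
opening: 0.0472
```

```bash
python3 -c "from h import *; st()"
```

```text
t 5.3 tcp [-124.3  -37.1  114.6] yerr 0.02 F [ 0.2  1.4 -0.5] open 0.047246683949522666
```

>>> {"op": "step_arm", "data": {
  "dp": [
    [-0.1, 0.15, 3],
    [-0.1, 0.15, 5.5],
    [-0.1, 0.15, 5.5]
  ],
  "twist": [0, 0, 0]
}}

```text
clock: 5.6
eef_pos: [0.4239, -0.1552, 0.0564]
ee_rot: [-0.135, -3.125, -0.005]
contact_force: [-0.5, 0.4, 0.5]
opening: 0.047
```

```bash
python3 -c "from h import *; st()"
```

```text
t 5.6 tcp [-126.   -34.9   56.4] yerr -0.0 F [-0.5  0.4  0.5] open 0.046959695211769875
```

>>> {"op": "step_arm", "data": {
  "dp": [
    [-0.3, -0.05, -0.2],
    [-0.3, -0.05, -0.2],
    [-0.3, -0.05, -0.2],
    [-0.3, -0.05, -0.2],
    [-0.3, -0.05, -0.2]
  ],
  "twist": [0, 0, 0, 0, 0],
  "hand": 1,
  "newtons": 40
}}

```text
clock: 6.1
eef_pos: [0.4285, -0.1575, 0.0597]
ee_rot: [-0.136, -3.128, 0.0]
contact_force: [1.1, -4.9, 1.5]
opening: 0.0167
```

```bash
python3 -c "from h import *; st()"
```

```text
t 6.1 tcp [-121.3  -36.8   59.7] yerr -0.02 F [ 1.5 -4.7  1.5] open 0.01673865781724817
```

```bash
cat >> h.py <<'E'
import sys
YC,ZC,XC=-0.7,54.3,-122
def plan(*A):
    st(); s=status.get_state(); v=vis(s['eef_pos']); print('angle now',np.degrees(np.arctan2(-(v[1]-YC),v[2]-ZC)).round(1)%360,'rad',np.hypot(v[1]-YC,v[2]-ZC).round(1))
    for a in A:
        r=np.radians(a); t=np.array([XC,YC-36*np.sin(r),ZC+36*np.cos(r)]); e=t-v; print(a,[round(-e[0]/10,2),round(e[1]/10,2),round(-e[2]/10,2)])
E
python3 -c "from h import *; plan(95,110,125,140,155)"
```

```text
t 6.1 tcp [-121.3  -36.8   59.7] yerr -0.02 F [ 1.5 -4.7  1.5] open 0.01673865781724817
angle now 81.5 rad 36.5
95 [np.float64(0.07), np.float64(0.02), np.float64(0.85)]
110 [np.float64(0.07), np.float64(0.23), np.float64(1.77)]
125 [np.float64(0.07), np.float64(0.66), np.float64(2.6)]
140 [np.float64(0.07), np.float64(1.3), np.float64(3.3)]
155 [np.float64(0.07), np.float64(2.09), np.float64(3.8)]
```

>>> {"op": "step_arm", "data": {
  "dp": [
    [0, 0.02, 0.85],
    [0, 0.23, 1.77],
    [0, 0.66, 2.6],
    [0, 1.3, 3.3],
    [0, 2.1, 3.8]
  ],
  "twist": [0, 0, 0, 0, 0]
}}

```text
clock: 6.6
eef_pos: [0.4302, -0.1378, 0.0213]
ee_rot: [-0.138, -3.129, 0.005]
contact_force: [-0.7, -5.5, 0.6]
opening: 0.0167
```

```bash
python3 -c "from h import *; plan(170,190,210,230,250)"
```

```text
t 6.6 tcp [-121.3  -17.1   21.3] yerr -0.08 F [-0.2 -5.5  0.6] open 0.01673515019585277
angle now 153.6 rad 36.9
170 [np.float64(0.07), np.float64(1.01), np.float64(0.25)]
190 [np.float64(0.07), np.float64(2.27), np.float64(0.25)]
210 [np.float64(0.07), np.float64(3.44), np.float64(-0.18)]
230 [np.float64(0.07), np.float64(4.4), np.float64(-0.99)]
250 [np.float64(0.07), np.float64(5.02), np.float64(-2.07)]
```

>>> {"op": "step_arm", "data": {
  "dp": [
    [0, 1.0, 0.25],
    [0, 2.27, 0.25],
    [0, 3.44, -0.18],
    [0, 4.4, -1.0],
    [0, 5.0, -2.07]
  ],
  "twist": [0, 0, 0, 0, 0]
}}

```text
clock: 7.1
eef_pos: [0.4344, -0.0883, 0.0418]
ee_rot: [-0.138, -3.128, 0.009]
contact_force: [-0.6, -10.1, -2.1]
opening: 0.0165
```

```bash
python3 -c "from h import *; plan(270,290,310,330,350)"
```

```text
t 7.1 tcp [-121.3   32.6   41.8] yerr -0.08 F [  0.3 -10.1  -2.1] open 0.016531350700017565
angle now 249.4 rad 35.6
270 [np.float64(0.07), np.float64(0.27), np.float64(-1.25)]
290 [np.float64(0.07), np.float64(0.05), np.float64(-2.48)]
310 [np.float64(0.07), np.float64(-0.57), np.float64(-3.56)]
330 [np.float64(0.07), np.float64(-1.53), np.float64(-4.37)]
350 [np.float64(0.07), np.float64(-2.7), np.float64(-4.8)]
```

```bash
sed -i 's/YC,ZC,XC=-0.7/YC,ZC,XC=-1.8/' h.py; python3 -c "from h import *; plan(270,290,310,330,350)"
```

```text
t 7.1 tcp [-121.3   32.6   41.8] yerr -0.08 F [  0.3 -10.1  -2.1] open 0.016531350700017565
angle now 250.0 rad 36.6
270 [np.float64(0.07), np.float64(0.16), np.float64(-1.25)]
290 [np.float64(0.07), np.float64(-0.06), np.float64(-2.48)]
310 [np.float64(0.07), np.float64(-0.68), np.float64(-3.56)]
330 [np.float64(0.07), np.float64(-1.64), np.float64(-4.37)]
350 [np.float64(0.07), np.float64(-2.81), np.float64(-4.8)]
```

>>> {"op": "step_arm", "data": {
  "dp": [
    [0, 0.16, -1.25],
    [0, -0.06, -2.48],
    [0, -0.68, -3.56],
    [0, -1.64, -4.37],
    [0, -2.8, -4.8]
  ],
  "twist": [0, 0, 0, 0, 0]
}}

```text
clock: 7.6
eef_pos: [0.432, -0.1148, 0.0893]
ee_rot: [-0.136, -3.127, 0.003]
contact_force: [6.7, -0.6, -22.9]
opening: 0.0167
```

```bash
python3 -c "from h import *; plan(10,30,50,70,90)"
```

```text
t 7.6 tcp [-121.5    6.    89.3] yerr -0.02 F [  6.7   0.  -22.9] open 0.016718455812539074
angle now 347.4 rad 35.9
10 [np.float64(0.05), np.float64(-1.41), np.float64(-0.05)]
30 [np.float64(0.05), np.float64(-2.58), np.float64(0.38)]
50 [np.float64(0.05), np.float64(-3.54), np.float64(1.19)]
70 [np.float64(0.05), np.float64(-4.16), np.float64(2.27)]
90 [np.float64(0.05), np.float64(-4.38), np.float64(3.5)]
```

```bash
sed -i 's/,54.3,-122/,53.0,-122/' h.py; python3 -c "from h import *; plan(5,22,40,57,75)"
```

```text
t 7.6 tcp [-121.5    6.    89.3] yerr -0.02 F [  6.7   0.  -22.9] open 0.016718455812539074
angle now 347.9 rad 37.1
5 [np.float64(0.05), np.float64(-1.09), np.float64(0.04)]
22 [np.float64(0.05), np.float64(-2.13), np.float64(0.29)]
40 [np.float64(0.05), np.float64(-3.09), np.float64(0.87)]
57 [np.float64(0.05), np.float64(-3.8), np.float64(1.67)]
75 [np.float64(0.05), np.float64(-4.26), np.float64(2.7)]
```

>>> {"op": "step_arm", "data": {
  "dp": [
    [0, -1.1, 0.04],
    [0, -2.1, 0.3],
    [0, -3.1, 0.87],
    [0, -3.8, 1.67],
    [0, -4.25, 2.7]
  ],
  "twist": [0, 0, 0, 0, 0]
}}

```text
clock: 8.1
eef_pos: [0.4285, -0.1573, 0.062]
ee_rot: [-0.136, -3.129, 0.001]
contact_force: [3.6, 6.9, 2.2]
opening: 0.0169
```

```bash
python3 -c "from h import *; plan(85,97,109,121,133)"
```

```text
t 8.1 tcp [-121.3  -36.6   62. ] yerr -0.03 F [3.  7.2 2.2] open 0.01687379681011294
angle now 75.5 rad 35.9
85 [np.float64(0.07), np.float64(-0.11), np.float64(0.59)]
97 [np.float64(0.07), np.float64(-0.09), np.float64(1.34)]
109 [np.float64(0.07), np.float64(0.08), np.float64(2.07)]
121 [np.float64(0.07), np.float64(0.39), np.float64(2.75)]
133 [np.float64(0.07), np.float64(0.85), np.float64(3.36)]
```

>>> {"op": "step_arm", "data": {
  "dp": [
    [0, -0.06, 0.6],
    [0, -0.04, 1.34],
    [0, 0.13, 2.07],
    [0, 0.44, 2.75],
    [0, 0.9, 3.36]
  ],
  "twist": [0, 0, 0, 0, 0]
}}

```text
clock: 8.6
eef_pos: [0.4294, -0.1479, 0.0283]
ee_rot: [-0.136, -3.13, -0.0]
contact_force: [0.2, 6.5, 11.5]
opening: 0.0167
```

```bash
sed -i 's/YC,ZC,XC=-1.8,53.0/YC,ZC,XC=-1.3,53.5/' h.py
python3 - <<'E'
from h import *
plan(145,155,165,175,185)
p,d,k=shot('wrist','w4'); 
cv2.imwrite('pics/w4v.png',cv2.resize(p[150:420,130:430],(600,540),interpolation=2))
E
```

```text
t 8.6 tcp [-121.2  -27.2   28.3] yerr -0.01 F [-0.4  6.5 11.5] open 0.0167307309665499
angle now 134.2 rad 36.1
145 [np.float64(0.08), np.float64(0.53), np.float64(0.43)]
155 [np.float64(0.08), np.float64(1.07), np.float64(0.74)]
165 [np.float64(0.08), np.float64(1.66), np.float64(0.96)]
175 [np.float64(0.08), np.float64(2.28), np.float64(1.07)]
185 [np.float64(0.08), np.float64(2.9), np.float64(1.07)]
```

View pics/w4v.png

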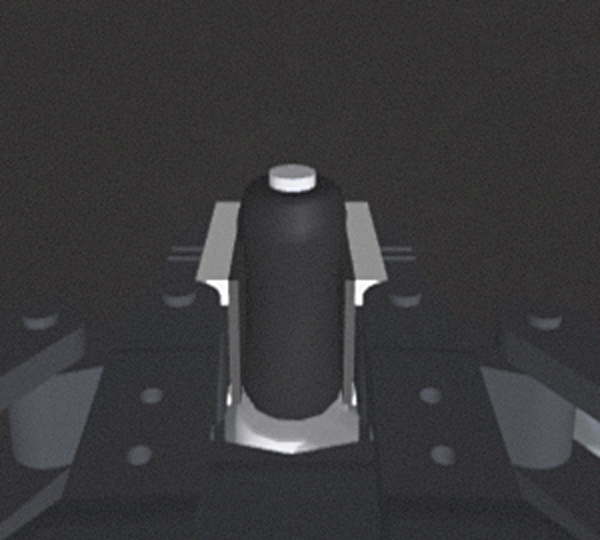

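The grip is central on the handle, which fills the pads at about (293,300). I'll fit the circle to the measured poses and report the tangential force.

```bash
python3 - <<'E'
import numpy as np
from scipy.optimize import least_squares as L
D=np.array([(-36.8,59.7),(-17.1,21.3),(32.6,41.8),(6,89.3),(-36.6,62),(-27.2,28.3)])
for r in (36,None):
    f=(lambda q:np.hypot(*(D-q[:2]).T)-(36 if r else q[2])); s=L(f,[-1,53.5,36]); print(s.x.round(2),s.fun.round(2))
E
cat >> h.py <<'E'
def tf():
    s=status.get_state(); v=vis(s['eef_pos']); f=s['contact_force']; F=np.array([f[:2]@YV,f[2]]); a=np.arctan2(-(v[1]-YC),v[2]-ZC)
    print('TANGENTIAL resist %.1f  radial(out) %.1f'%(F@[np.cos(a),np.sin(a)],F@[-np.sin(a),np.cos(a)]))
E
```

```text
[-1.44 53.8  36.  ] [-0.15  0.07  0.1   0.28  0.1   0.24]
[-1.38 53.82 36.13] [-0.22 -0.01 -0.09  0.11  0.03  0.17]
```

```bash
sed -i 's/YC,ZC,XC=-1.3,53.5/YC,ZC,XC=-1.4,53.8/' h.py; sed -i 's/YC-36\*/YC-35.7*/;s/ZC+36\*/ZC+35.7*/' h.py; python3 -c "from h import *; tf();plan(144,154,164,174,184)"
```

```text
TANGENTIAL resist -2.2  radial(out) -4.9
t 8.65 tcp [-121.3  -26.3   27.6] yerr 0.02 F [2.2 5.  2.1] open 0.016797213062240152
angle now 136.5 rad 36.1
144 [np.float64(0.07), np.float64(0.39), np.float64(0.27)]
154 [np.float64(0.07), np.float64(0.93), np.float64(0.59)]
164 [np.float64(0.07), np.float64(1.51), np.float64(0.81)]
174 [np.float64(0.07), np.float64(2.12), np.float64(0.93)]
184 [np.float64(0.07), np.float64(2.74), np.float64(0.94)]
```

>>> {"op": "step_arm", "data": {
  "dp": [
    [0, 0.39, 0.27],
    [0, 0.93, 0.59],
    [0, 1.5, 0.81],
    [0, 2.12, 0.93],
    [0, 2.74, 0.94]
  ],
  "twist": [0, 0, 0, 0, 0]
}}

```text
clock: 9.15
eef_pos: [0.4317, -0.1205, 0.0178]
ee_rot: [-0.136, -3.129, 0.003]
contact_force: [0.5, -3.3, -0.7]
opening: 0.0166
```

```bash
python3 -c "from h import *; tf();plan(192,200,208,216,224)"
```

```text
TANGENTIAL resist 3.3  radial(out) 0.5
t 9.15 tcp [-121.3    0.3   17.8] yerr -0.01 F [ 0.8 -3.3 -0.7] open 0.016569584526214615
angle now 182.7 rad 36.0
192 [np.float64(0.07), np.float64(0.57), np.float64(-0.11)]
200 [np.float64(0.07), np.float64(1.05), np.float64(-0.25)]
208 [np.float64(0.07), np.float64(1.51), np.float64(-0.45)]
216 [np.float64(0.07), np.float64(1.93), np.float64(-0.71)]
224 [np.float64(0.07), np.float64(2.31), np.float64(-1.03)]
```

>>> {"op": "step_arm", "data": {
  "dp": [
    [0, 0.57, -0.1],
    [0, 1.05, -0.25],
    [0, 1.5, -0.45]
  ],
  "twist": [0, 0, 0]
}}

```text
clock: 9.45
eef_pos: [0.433, -0.1051, 0.0221]
ee_rot: [-0.136, -3.129, 0.003]
contact_force: [1.1, -3.4, -2.6]
opening: 0.0168
```

```bash
python3 -c "from h import *; tf();plan(216,224,232,240)"
```

```text
TANGENTIAL resist 4.1  radial(out) 0.7
t 9.45 tcp [-121.3   15.8   22.1] yerr -0.0 F [ 1.3 -3.3 -2.6] open 0.016834702899422002
angle now 208.5 rad 36.1
216 [np.float64(0.07), np.float64(0.38), np.float64(-0.28)]
224 [np.float64(0.07), np.float64(0.76), np.float64(-0.6)]
232 [np.float64(0.07), np.float64(1.09), np.float64(-0.97)]
240 [np.float64(0.07), np.float64(1.37), np.float64(-1.38)]
```

>>> {"op": "step_arm", "data": {
  "dp": [
    [0, 0.38, -0.28],
    [0, 0.76, -0.6],
    [0, 1.09, -0.97]
  ],
  "twist": [0, 0, 0]
}}

```text
clock: 9.75
eef_pos: [0.434, -0.0937, 0.032]
ee_rot: [-0.135, -3.129, 0.002]
contact_force: [2.3, -2.5, -3.9]
opening: 0.0171
```

```bash
python3 -c "from h import *; tf();plan(240,248,256,264)"
```

```text
TANGENTIAL resist 4.5  radial(out) 0.6
t 9.75 tcp [-121.3   27.3   32. ] yerr 0.01 F [ 2.5 -2.3 -3.9] open 0.01705788217954452
angle now 232.8 rad 36.0
240 [np.float64(0.07), np.float64(0.22), np.float64(-0.39)]
248 [np.float64(0.07), np.float64(0.44), np.float64(-0.84)]
256 [np.float64(0.07), np.float64(0.59), np.float64(-1.32)]
264 [np.float64(0.07), np.float64(0.68), np.float64(-1.81)]
```

>>> {"op": "step_arm", "data": {
  "dp": [
    [0, 0.22, -0.4],
    [0, 0.44, -0.84],
    [0, 0.59, -1.32]
  ],
  "twist": [0, 0, 0]
}}

```text
clock: 10.05
eef_pos: [0.4345, -0.0873, 0.0455]
ee_rot: [-0.135, -3.129, 0.001]
contact_force: [1.8, -1.9, -4.2]
opening: 0.0168
```

```bash
python3 -c "from h import *; tf();plan(264,272,280,288)"
```

```text
TANGENTIAL resist 4.5  radial(out) -0.7
t 10.05 tcp [-121.4   33.6   45.5] yerr 0.02 F [ 1.9 -1.8 -4.2] open 0.016849643897369104
angle now 256.7 rad 36.0
264 [np.float64(0.06), np.float64(0.05), np.float64(-0.46)]
272 [np.float64(0.06), np.float64(0.07), np.float64(-0.95)]
280 [np.float64(0.06), np.float64(0.02), np.float64(-1.45)]
288 [np.float64(0.06), np.float64(-0.1), np.float64(-1.93)]
```

>>> {"op": "step_arm", "data": {
  "dp": [
    [0, 0.05, -0.46],
    [0, 0.07, -0.95],
    [0, 0.02, -1.45]
  ],
  "twist": [0, 0, 0]
}}

```text
clock: 10.35
eef_pos: [0.4346, -0.087, 0.0604]
ee_rot: [-0.135, -3.129, 0.0]
contact_force: [2.1, -1.5, -5.1]
opening: 0.0169
```

```bash
python3 -c "from h import *; tf();plan(288,296,304,312)"
```

```text
TANGENTIAL resist 4.8  radial(out) -2.2
t 10.35 tcp [-121.3   34.    60.4] yerr 0.02 F [ 2.2 -1.3 -5.1] open 0.016897883376410287
angle now 280.6 rad 36.0
288 [np.float64(0.07), np.float64(-0.14), np.float64(-0.44)]
296 [np.float64(0.07), np.float64(-0.33), np.float64(-0.9)]
304 [np.float64(0.07), np.float64(-0.58), np.float64(-1.34)]
312 [np.float64(0.07), np.float64(-0.89), np.float64(-1.73)]
```

>>> {"op": "step_arm", "data": {
  "dp": [
    [0, -0.14, -0.44],
    [0, -0.33, -0.9],
    [0, -0.58, -1.34]
  ],
  "twist": [0, 0, 0]
}}

```text
clock: 10.65
eef_pos: [0.4341, -0.0926, 0.0741]
ee_rot: [-0.135, -3.129, -0.001]
contact_force: [2.5, 0.2, -5.7]
opening: 0.0167
```

```bash
python3 -c "from h import *; tf();plan(312,320,328,336)"
```

```text
TANGENTIAL resist 4.9  radial(out) -2.9
t 10.65 tcp [-121.3   28.3   74.1] yerr 0.03 F [ 2.5  0.4 -5.7] open 0.016659862372248223
angle now 304.4 rad 36.0
312 [np.float64(0.07), np.float64(-0.32), np.float64(-0.36)]
320 [np.float64(0.07), np.float64(-0.68), np.float64(-0.7)]
328 [np.float64(0.07), np.float64(-1.08), np.float64(-1.0)]
336 [np.float64(0.07), np.float64(-1.52), np.float64(-1.23)]
```

>>> {"op": "step_arm", "data": {
  "dp": [
    [0, -0.32, -0.36],
    [0, -0.68, -0.7],
    [0, -1.08, -1.0]
  ],
  "twist": [0, 0, 0]
}}

```text
clock: 10.95
eef_pos: [0.4331, -0.1031, 0.0843]
ee_rot: [-0.134, -3.129, -0.003]
contact_force: [3.9, 1.6, -5.0]
opening: 0.0164
```

```bash
python3 -c "from h import *; tf();plan(336,344,352,360)"
```

```text
TANGENTIAL resist 4.3  radial(out) -3.2
t 10.95 tcp [-121.4   17.7   84.3] yerr 0.04 F [ 3.7  1.9 -5. ] open 0.016369609288160773
angle now 327.9 rad 36.0
336 [np.float64(0.06), np.float64(-0.46), np.float64(-0.21)]
344 [np.float64(0.06), np.float64(-0.93), np.float64(-0.38)]
352 [np.float64(0.06), np.float64(-1.41), np.float64(-0.49)]
360 [np.float64(0.06), np.float64(-1.91), np.float64(-0.52)]
```

>>> {"op": "step_arm", "data": {
  "dp": [
    [0, -0.46, -0.21],
    [0, -0.93, -0.37],
    [0, -1.41, -0.46]
  ],
  "twist": [0, 0, 0]
}}

```text
clock: 11.25
eef_pos: [0.4319, -0.1172, 0.0893]
ee_rot: [-0.134, -3.129, -0.004]
contact_force: [1.6, 5.0, 0.8]
opening: 0.017
```

Run:
```python
from h import *
tf();plan(0,8,16,24)
q,_,_=shot('scene','s5'); t,_,_=shot('top','t5')
cv2.imwrite('pics/c5.png',np.hstack([cv2.resize(q[195:285,240:360],(533,400),interpolation=2),cv2.resize(t[160:250,275:335],(267,400),interpolation=2)]))
```

```text
TANGENTIAL resist 4.9  radial(out) 1.5
t 11.25 tcp [-121.4    3.6   89.3] yerr 0.05 F [1.1 5.1 0.8] open 0.016986483578079338
angle now 352.0 rad 35.9
0 [np.float64(0.06), np.float64(-0.5), np.float64(-0.02)]
8 [np.float64(0.06), np.float64(-1.0), np.float64(0.01)]
16 [np.float64(0.06), np.float64(-1.48), np.float64(0.12)]
24 [np.float64(0.06), np.float64(-1.95), np.float64(0.29)]
```

View pics/c5.png

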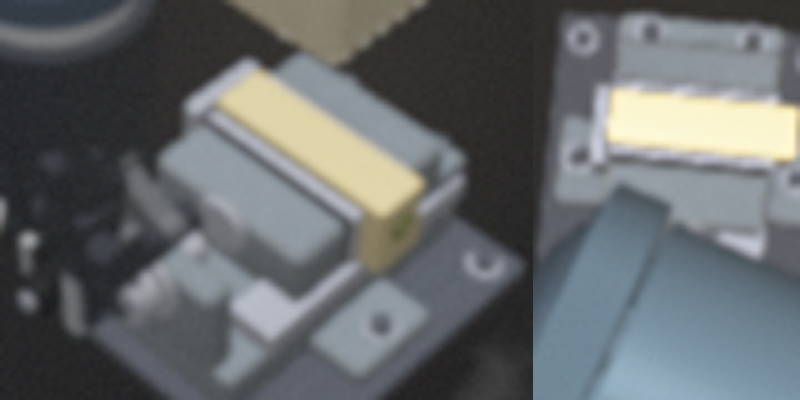

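The jaw is now very close to the block. The block's end is still at the stop, at about (608,120) on the right. I'll continue in small steps.

>>> {"op": "step_arm", "data": {
  "dp": [
    [0, -0.5, 0],
    [0, -1.0, 0.04],
    [0, -1.48, 0.13]
  ],
  "twist": [0, 0, 0]
}}

```text
clock: 11.65
eef_pos: [0.4306, -0.133, 0.0881]
ee_rot: [-0.135, -3.129, -0.002]
contact_force: [2.8, 4.3, -0.8]
opening: 0.0168
```

```bash
python3 -c "from h import *; tf();plan(24,32,40,48)"
```

```text
TANGENTIAL resist 4.0  radial(out) -2.1
t 11.65 tcp [-121.3  -12.3   88.1] yerr 0.01 F [ 2.4  4.5 -0.8] open 0.016815683161989003
angle now 17.6 rad 36.0
24 [np.float64(0.07), np.float64(-0.36), np.float64(0.17)]
32 [np.float64(0.07), np.float64(-0.8), np.float64(0.4)]
40 [np.float64(0.07), np.float64(-1.2), np.float64(0.7)]
48 [np.float64(0.07), np.float64(-1.56), np.float64(1.04)]
```

>>> {"op": "step_arm", "data": {
  "dp": [
    [0, -0.36, 0.17],
    [0, -0.8, 0.4],
    [0, -1.2, 0.7]
  ],
  "twist": [0, 0, 0]
}}

```text
clock: 11.95
eef_pos: [0.4295, -0.1455, 0.0811]
ee_rot: [-0.136, -3.129, -0.001]
contact_force: [0.3, 4.5, 5.4]
opening: 0.0163
```

```bash
python3 -c "from h import *; tf();plan(48,56,64,72)"
```

```text
TANGENTIAL resist 7.0  radial(out) 1.2
t 11.95 tcp [-121.3  -24.8   81.1] yerr -0.0 F [-0.1  4.5  5.4] open 0.01628457302600305
angle now 40.6 rad 36.0
48 [np.float64(0.07), np.float64(-0.31), np.float64(0.34)]
56 [np.float64(0.07), np.float64(-0.62), np.float64(0.73)]
64 [np.float64(0.07), np.float64(-0.87), np.float64(1.17)]
72 [np.float64(0.07), np.float64(-1.06), np.float64(1.63)]
```

Resistance has risen to 7 N, so the jaw is starting to squeeze. Single small rows from here.

>>> {"op": "step_arm", "data": {
  "dp": [
    [0, -0.25, 0.26]
  ],
  "twist": [0]
}}

```text
clock: 12.05
eef_pos: [0.4293, -0.1482, 0.0785]
ee_rot: [-0.136, -3.129, -0.002]
contact_force: [-0.8, 5.6, 6.2]
opening: 0.0164
```

```bash
python3 -c "from h import *; tf();plan(50,54,58,62)"
```

```text
TANGENTIAL resist 8.2  radial(out) 0.3
t 12.05 tcp [-121.3  -27.5   78.5] yerr -0.01 F [-1.2  5.5  6.2] open 0.016356682665774593
angle now 46.6 rad 35.9
50 [np.float64(0.07), np.float64(-0.12), np.float64(0.18)]
54 [np.float64(0.07), np.float64(-0.28), np.float64(0.37)]
58 [np.float64(0.07), np.float64(-0.42), np.float64(0.58)]
62 [np.float64(0.07), np.float64(-0.54), np.float64(0.79)]
```

>>> {"op": "step_arm", "data": {
  "dp": [
    [0, -0.2, 0.26]
  ],
  "twist": [0]
}}

```text
clock: 12.15
eef_pos: [0.4291, -0.1503, 0.0761]
ee_rot: [-0.136, -3.129, -0.003]
contact_force: [-0.5, 4.8, 7.9]
opening: 0.0168
```

```bash
python3 -c "from h import *; tf();plan(54,56,58,60,62,66)"
```

```text
TANGENTIAL resist 9.1  radial(out) 1.2
t 12.15 tcp [-121.3  -29.6   76.1] yerr -0.01 F [-0.9  4.7  7.9] open 0.016778436875226465
angle now 51.7 rad 36.0
54 [np.float64(0.07), np.float64(-0.07), np.float64(0.13)]
56 [np.float64(0.07), np.float64(-0.14), np.float64(0.23)]
58 [np.float64(0.07), np.float64(-0.21), np.float64(0.34)]
60 [np.float64(0.07), np.float64(-0.27), np.float64(0.44)]
62 [np.float64(0.07), np.float64(-0.33), np.float64(0.55)]
66 [np.float64(0.07), np.float64(-0.44), np.float64(0.78)]
```

>>> {"op": "step_arm", "data": {
  "dp": [
    [0, -0.21, 0.34]
  ],
  "twist": [0]
}}

```text
clock: 12.25
eef_pos: [0.429, -0.1525, 0.073]
ee_rot: [-0.136, -3.13, -0.003]
contact_force: [-1.0, 5.1, 10.0]
opening: 0.0161
```

```bash
python3 -c "from h import *; tf();plan(60,62,64,66,68,70)"
```

```text
TANGENTIAL resist 11.1  radial(out) 1.1
t 12.25 tcp [-121.2  -31.8   73. ] yerr -0.01 F [-1.5  5.  10. ] open 0.01609932318100025
angle now 57.7 rad 36.0
60 [np.float64(0.08), np.float64(-0.05), np.float64(0.13)]
62 [np.float64(0.08), np.float64(-0.11), np.float64(0.24)]
64 [np.float64(0.08), np.float64(-0.17), np.float64(0.36)]
66 [np.float64(0.08), np.float64(-0.22), np.float64(0.47)]
68 [np.float64(0.08), np.float64(-0.27), np.float64(0.58)]
70 [np.float64(0.08), np.float64(-0.31), np.float64(0.7)]
```

>>> {"op": "step_arm", "data": {
  "dp": [
    [0, -0.12, 0.26]
  ],
  "twist": [0]
}}

```text
clock: 12.35
eef_pos: [0.4289, -0.1539, 0.0707]
ee_rot: [-0.136, -3.13, -0.004]
contact_force: [-0.6, 4.0, 10.9]
opening: 0.0167
```

```bash
python3 -c "from h import *; tf();plan(64,66)"
```

```text
TANGENTIAL resist 11.5  radial(out) 1.6
t 12.35 tcp [-121.2  -33.2   70.7] yerr -0.01 F [-1.   4.  10.9] open 0.016708802661155753
angle now 62.0 rad 36.0
64 [np.float64(0.08), np.float64(-0.03), np.float64(0.13)]
66 [np.float64(0.08), np.float64(-0.08), np.float64(0.24)]
```

It is tight: 11.5 N at the handle, up from a running friction of about 4.5 N. Now I'll release and lift clear.

>>> {"op": "step_arm", "data": {
  "dp": [
    [0, 0, 0],
    [0, 0, 0],
    [0, 0, 0],
    [0, 0, 0],
    [0, 0, 0]
  ],
  "twist": [0, 0, 0, 0, 0],
  "hand": -0.1
}}

```text
clock: 12.85
eef_pos: [0.4287, -0.154, 0.0705]
ee_rot: [-0.136, -3.13, -0.003]
contact_force: [-0.5, 0.3, -0.7]
opening: 0.047
```

>>> {"op": "step_arm", "data": {
  "dp": [
    [0.1, 0, -2],
    [0.1, 0, -6],
    [0.1, 0, -10],
    [0.1, 0, -14],
    [0, 0, -15]
  ],
  "twist": [0, 0, 0, 0, 0]
}}

```text
clock: 13.35
eef_pos: [0.4322, -0.1557, 0.225]
ee_rot: [-0.136, -3.136, 0.002]
contact_force: [1.2, -1.0, 0.3]
opening: 0.0471
```

>>> {"op": "step_arm", "data": {
  "dp": [
    [-3, -3, 0],
    [-6, -6, 0],
    [-7, -10, 0],
    [-7, -10, 0],
    [-7, -10, 0]
  ],
  "twist": [0, 0, 0, 0, 0],
  "hand": 1
}}

```text
clock: 13.85
eef_pos: [0.4928, -0.2617, 0.2238]
ee_rot: [-0.138, -3.134, 0.0]
contact_force: [-0.5, 0.0, -0.2]
opening: -0.0
```

Run:
```python
from h import *
st(); p,d,k=shot('wrist','w6'); t,_,_=shot('top','t6'); q,_,_=shot('scene','s6')
B=np.vstack([cv2.resize(t[150:260,230:390],(400,275),interpolation=2),cv2.resize(q[190:330,200:370],(400,325),interpolation=2)])
cv2.imwrite('pics/c6.png',np.hstack([cv2.resize(p[90:390,240:440],(400,600),interpolation=2),B]))
```

```text
t 13.85 tcp [ -48.2 -135.1  223.8] yerr -0.1 F [-0.5 -0.  -0.2] open -2.2653263450198527e-05
```

View pics/c6.png

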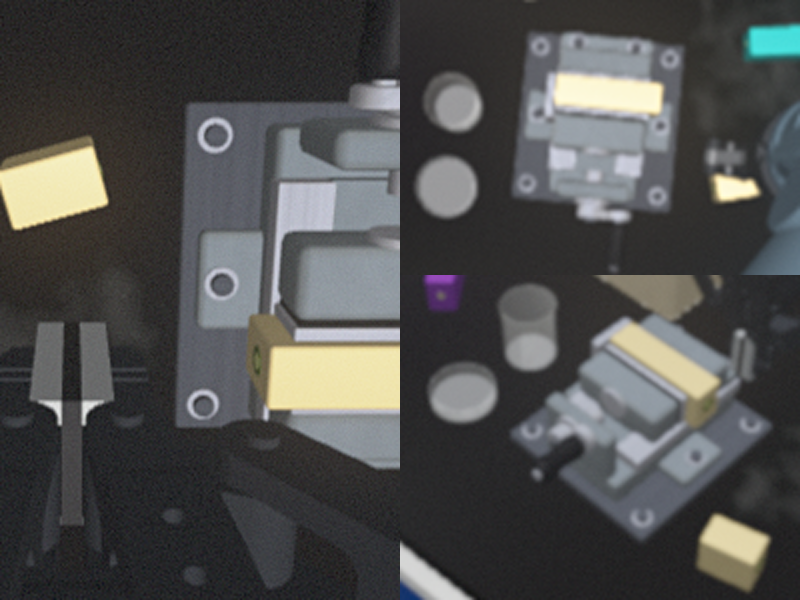

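The block (left crop, top corners about (268,345) and (268,410)) is gripped between both jaws. The beaker, dish and trimmed block are where they were. One numeric check of the free end before I hand in: it should be at y ≈ -55.

Run:
```python
from h import *
p,d,k=load('w6')
for uv in [(240+268/2,90+346/2),(240+268/2,90+410/2)]: print(vis(onplane(k,[uv],.09)[0]))
```

```text
[  3.9 -56.1  90. ]
[ 31.9 -54.3  90. ]
```

```bash
python3 -c "
from rig import arm; print(arm.close_job())"
```

```text
the job is handed in; nothing more can be done
None
```

The block is against the stop plate and clamped in the vise, and the job is handed in at about 14 s on the clock.

- **Pushing:** I pushed the free end with shut fingers until the force rose to about 8 N, which happened where the stop was expected.
- **Clamping:** I turned the crank clockwise about 1.9 turns. Its running friction was 4 to 5 N, and I stopped when the handle force had climbed to about 11.5 N. I then let go and lifted clear.
- **Last checks:** The free end measured y ≈ -55 mm, where it should be if the other end is at the stop. The block spans x ≈ 4 to 32 mm between the two jaws. The beaker, dish and trimmed block look unmoved. The gripper was clear and reading about 0 N.
- **Uncertain or off:**
  - My two corner readings of the free end differed by 1.8 mm. I put that down to coarse pixel picking, since the block's long sides lie flat in the jaws, but I did not check it further.
  - My first estimate of the crank's centre was about 1 mm off, which gave a brief sideways force of about 23 N on the handle mid-turn. It was not turning force, and the jaw was not yet on the block.

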